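# Switch on the sanding bench's dust extractor

### The job

Get the dust extractor going from the switch boxes on the bench, pressing with the fingertips: first push the raised, ribbed end of the rocker down until it has tipped over fully, then press the small round button fully in, then press the large mushroom button fully in; all three stay as they are left. Leave the square lamp key out, and pick up nothing: the boxes and everything else on the bench are to stay where they stand.

Things in the scene. Friction and masses are not known exactly. Their poses are not given: they have to be found in the camera images.
- power_box: Power switch box: weighted grey cast case, loose on the bench, 100 x 76 mm and 42 mm tall, 0.8 kg, bright plate on top, rubber feet; origin at the centre of its underside, x along its 100 mm side, z up. Carries a long black rocker (see-saw) on its top. It may stand at any yaw.
- rocker (a joint): Rocker of the power box, a black plate 80 x 34 x 8 mm along the box's x, pivoting about the box's y axis 58 mm above the bench at the box's centre. 0 = off (box +x end raised, -x end down), 0.32 rad = fully on (box +x end down to the stop). It starts at 0 to 0.05 rad. No spring: friction of 0.12 N m (about 4 N at the end) holds it where it is left. On counts from 0.26 rad.
- rocker_end (a point): Where to press the rocker: on the top face of its raised end, marked with three grey ribs, 31 mm from the pivot. It starts about 67 mm above the bench and is about 57 mm above it when fully on.
- shake_box: Filter-shaker box: weighted grey cast case, loose on the bench, 100 x 76 mm and 42 mm tall, 0.8 kg, bright plate on top, rubber feet; origin at the centre of its underside, x along its 100 mm side, z up. A small round black button, 24 mm in diameter, stands in a steel collar (38 mm diameter, 4 mm high) at the centre of its top.
- shake (a joint): Travel of the small round button: 0 = out, 0.007 m = fully in, pressed straight down; starts at 0 to 1 mm. Counts as in from 0.0052 m. There is no return spring: it takes about 3.5 N to move and stays where it is left. The part is proud of its collar even when fully in, so a fingertip wider than it can press it home.
- shake_top (a point): Centre of the small round button's flat top; about 58 mm above the bench when out, 51 mm when in.
- start_box: Start box: weighted grey cast case, loose on the bench, 100 x 76 mm and 42 mm tall, 0.8 kg, bright plate on top, rubber feet; origin at the centre of its underside, x along its 100 mm side, z up. A large round black mushroom button, 52 mm in diameter, stands at the centre of its top.
- start (a joint): Travel of the large mushroom button: 0 = out, 0.007 m = fully in, pressed straight down; starts at 0 to 1 mm. Counts as in from 0.0052 m. There is no return spring: it takes about 3.5 N to move and stays where it is left. The part is proud of its collar even when fully in, so a fingertip wider than it can press it home.
- start_top (a point): Centre of the mushroom button's top (flat for 15 mm around it, sloping off by 3 mm beyond); about 66 mm above the bench when out, 59 mm when in.
- lamp_box: Lamp box, not to be operated: weighted grey cast case, loose on the bench, 100 x 76 mm and 42 mm tall, 0.8 kg, bright plate on top, rubber feet; origin at the centre of its underside, x along its 100 mm side, z up. A square black key, 36 x 36 mm, stands 16 mm above the centre of its top.
- lamp_key (a joint): Travel of the square lamp key: 0 = out, 0.007 m = in. Leave it out.
- filler_tin: Bystander: closed tin of filler, 100 mm in diameter, 110 mm tall; origin at the centre of its underside.
- tub: Bystander: clear plastic mixing bowl, 110 mm across, 60 mm tall; origin at the centre of its underside.
- tape_roll: Bystander: cardboard ring, 84 mm across, 25 mm tall, lying flat; origin at the centre of its underside.
- sanding_block: Bystander: cork sanding block with wooden grip, 105 x 60 x 45 mm; origin at the centre of its underside.
- spreader: Bystander: flat beige filler spreader, 100 x 70 mm, 11 mm tall at its thick edge; origin at the centre of its underside.
- hardener: Bystander: white hardener tube lying down, about 130 mm long, 26 mm tall; origin under its middle.
- screwdriver: Bystander: screwdriver about 200 mm long lying on the bench; origin under it.
Things that resemble listed ones, but are neither listed nor needed, are in the scene too. What is shaped like the shake_box but yellow is not meant.

How it is judged:
By the outcome, as a careful person would: the job done as asked, in the order asked, and still so for the second after the job is handed in, with the robot touching nothing.
It also fails if it takes over 45 s, if anything falls off the work surface, if the arm or the gripper's body presses on something with over 40 N, if the wrist force passes 120 N, or if a joint passes its speed limit or range.

### The arm

A 6-joint arm with a two-finger parallel gripper is mounted at the origin on the work surface. World frame = base frame: x ahead of the robot, y to its left, z up, the work surface at z = 0. Lengths are in m, angles in rad, forces in N, time in s.
With the tool pointing down it reaches from about 0.25 to 0.8 m from the base axis. Payload 3.9 kg.
Tool frame: the origin (TCP) lies midway between the tips of the shut fingers; the grasp point (between the pads) lies 19 mm behind it (arm.pinch_z is the z of the grasp point in the tool frame, in m); z points along the fingers, y is the line along which they close (so a half turn about z gives the same grasp; the last joint's range is limited). The gripper opens to 85 mm and grips with 20 to 120 N. Pads are 22 mm wide; open, the fingers measure 114 mm over their backs; the gripper's body (76 mm by 85 mm) begins 54 mm behind the grasp point. The pads swing forward as they close: fully open they stand 13 mm farther back than shut.
Start: joints at [1.236, 0.26, -0.138, 1.173, 0, 1.571], TCP at [0.172, 0.496, 0.195] pointing down, gripper open.
Joint ranges: [-2.78, 2.78], [-0.83, 1.72], [-1.28, 1.37], [-1.9, 2.12], [-1.57, 1.48], [-3.14, 3.14]. Speed limits (rad/s): [2.57, 2.57, 3.14, 3.14, 3.14, 3.14].

### API

Orientations are given as a unit quaternion [x, y, z, w].
In Python, from plant import arm, imaging, job, finder gives the robot as it stands.
- The arm moves only by the shell command python3 -m jog 'ROWS' [OPENING]. ROWS is text: rows parted by semicolons, each of 4 numbers parted by spaces: the shift along the tool's x, y, z in units of 25 mm (1.0 is 25 mm), then the turn about the tool's z in units of 8 degrees (1.0 is 8 degrees). In form: x y z roll; .... A call has 1 to 10 rows; each row shifts and turns the commanded pose from where the row before left it, along the tool's axes as they then stand; what a row does not reach is not made up. A row lasts 1/10 s, in which the tool goes at most 50 mm and 8.59 degrees, less where a joint would pass 70% of its speed; a pose out of reach is approached as far as the arm can. A call is refused whole if a number of a shift passes 1 or a number of a turn 1, either way. A call with a gripper value outside its range is refused whole. OPENING is the finger opening in mm, from 0 to 85.4, set as the call begins (- or left out, the last holds). The fingers move at their own pace and stop on an object; the grip force is fixed at half the most. Time passes only in rows, so rows that do not move let the fingers close. It gives the time, the measured TCP pose, the force, the opening and the grip force at its end, in the units of the state.
- arm.observe(): the state, without advancing time (a new reading comes with each control period).
- imaging.grab_frame(name): name is "scene" or "top"; returns the picture (420x560x3 uint8, red, green, blue); there is no depth.
- imaging.camera_model(name): a dict with "fx", "fy", "cx", "cy" (pixels), "R" (3x3) and "t" (3): a world point X has camera coordinates R X + t. Camera axes: x right, y down, z forward; pixel columns grow to the right and rows downward; lengths in m; the calibration is good to about 2 mm. A picture is of the moment at which its call begins. camera_model takes no time and is no camera call.
- job.job_done(): hands the job in; it is judged then, once.
Trained networks look in the newest picture that a camera, given by its name, has taken for a name from the list of things; names that differ only in an ending like _2 or _b are one class to them, and where a whole thing is asked for, a point or a joint stands for the part that bears it (a point fixed in the world has none). Each returns a list of dicts, best first, with "confidence" (0 to 1); they miss things now and then, are a little off and sometimes report something else, mostly with a low value. They report only what shows in the picture. A call takes as long as a camera call. They do not tell look-alikes from the thing itself.
- finder.look_for(camera, name): "location" ([x, y, z] in m, in the coordinates of the camera as it stood for that picture, good to about 4 mm: the middle of the surface that is visible of it).
The state is a dict: "time": time; "joint_positions": joint angles; "dq": joint speeds; "tau": joint torques, N m; "tool_pos": TCP position; "tool_rot": TCP orientation; "force": force on the tool from outside, world axes, zero at the start; "torque": the same for the moment, N m; "finger_gap": finger opening in m; "finger_force": force on a finger pad.
Only numpy, scipy, OpenCV 4.12 (cv2) and the standard library are available. Lean on these libraries where they do the work, as an engineer would, in place of code of your own. Each camera call takes 0.05 s, during which the arm holds its last target. There are 200 camera calls.

## Working session

There is one attempt and no reset: what is moved stays moved. The work goes in short steps, Python scripts to look and compute and a shell command to move; the robot and the scene stay as the last step left them, time stands still between calls to the robot, and variables do not carry over. Pictures are saved under pics/ and viewed, at most 10 in all, crops included, and the job is handed in when it is done.

```bash
mkdir -p pics
python3 - <<'E'
from plant import arm, imaging, finder
import cv2,numpy as np
for c in ("top","scene"):
    im=imaging.grab_frame(c); cv2.imwrite(f"pics/{c}0.png",im[:,:,::-1])
    m=imaging.camera_model(c); R=np.array(m["R"]);t=np.array(m["t"])
    for n in ("rocker_end","power_box","shake_top","start_top","lamp_key"):
        for d in finder.look_for(c,n)[:4]:
            p=np.array(d["location"]); w=R.T@(p-t)
            print(c,n,round(d["confidence"],2),w.round(3),(m["fx"]*p[0]/p[2]+m["cx"]).round(),(m["fy"]*p[1]/p[2]+m["cy"]).round())
s=arm.observe();print(s["tool_pos"],s["tool_rot"],s["time"],s["force"])
E
```

```text
top rocker_end 0.61 [0.492 0.109 0.063] 262.0 227.0
top power_box 0.76 [0.49  0.114 0.042] 261.0 229.0
top shake_top 0.65 [0.557 0.286 0.063] 197.0 205.0
top shake_top 0.43 [0.507 0.45  0.062] 137.0 224.0
top start_top 0.59 [ 0.502 -0.323  0.062] 420.0 220.0
top start_top 0.47 [0.492 0.113 0.061] 261.0 227.0
scene rocker_end 0.65 [0.494 0.116 0.063] 309.0 206.0
scene power_box 0.81 [0.514 0.12  0.045] 307.0 216.0
scene power_box 0.68 [ 0.411 -0.106  0.014] 250.0 185.0
scene shake_top 0.55 [0.561 0.286 0.055] 365.0 243.0
scene shake_top 0.5 [0.512 0.445 0.059] 438.0 249.0
scene start_top 0.57 [ 0.505 -0.32   0.062] 169.0 169.0
scene lamp_key 0.68 [ 0.568 -0.112  0.055] 219.0 201.0
[0.17249361 0.49584059 0.19463029] [ 1.66588535e-01  9.86026501e-01 -1.23633297e-06  8.14789002e-06] 0.6 [-0.84740906  0.33946874  0.28065974]
```

View pics/top0.png

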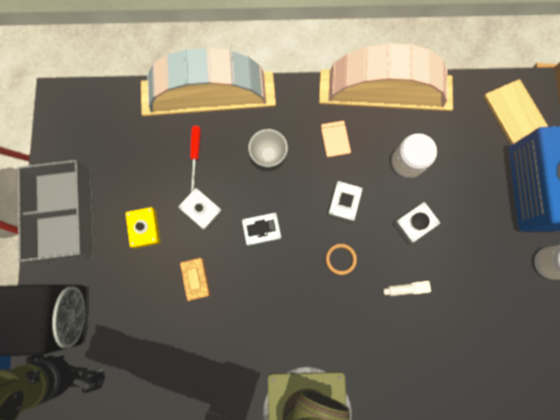

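View pics/scene0.png

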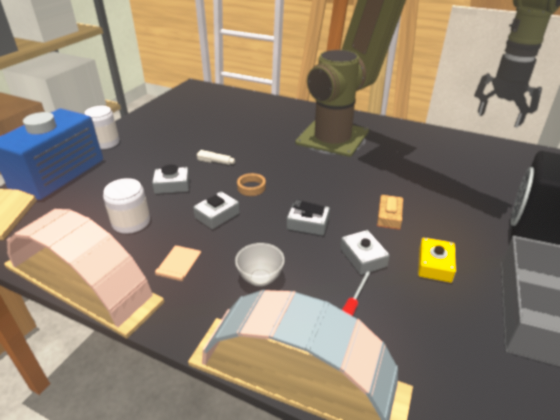

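The top view shows:
- the power box at (262,228)
- the white/grey shake box at (199,208), with a yellow look-alike at (142,227)
- the start mushroom at (420,221)
- the lamp square at (346,200), not to be touched

For "small round button" the candidates are (199,208), the yellow box (142,227) and the mushroom (420,221). I choose the grey one at (199,208). Next is a close crop to check this and find the ribbed end.

Run:
```python
import cv2,numpy as np
a=cv2.imread("pics/top0.png");b=cv2.imread("pics/scene0.png")
def c(i,u,v,h=26): return cv2.resize(i[v-h:v+h,u-h:u+h],(260,260),interpolation=cv2.INTER_CUBIC)
cv2.imwrite("pics/crop.png",np.vstack([np.hstack([c(a,262,228),c(a,199,208),c(a,420,221)]),np.hstack([c(b,309,212),c(b,365,247),c(b,169,175)])]))
```

```text
(no output)
```

View pics/crop.png

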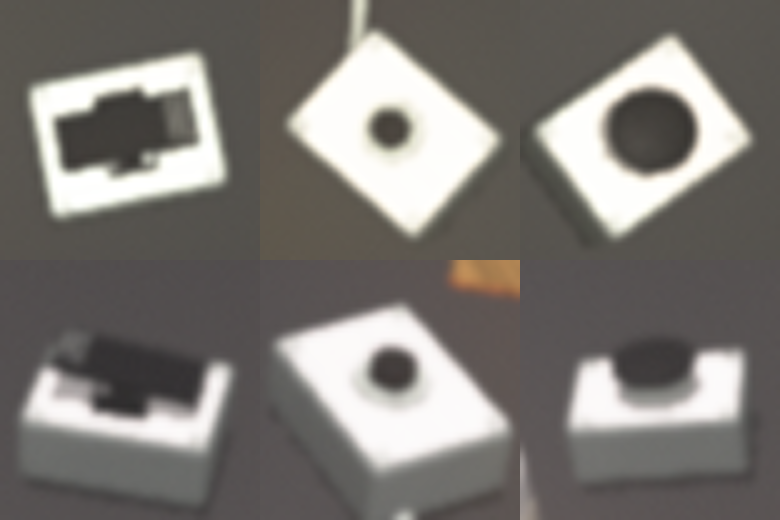

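```bash
cat > h.py <<'E'
import numpy as np
from scipy.spatial.transform import Rotation as Ro
from plant import arm, imaging
def ray(c,u,v,z):
    m=imaging.camera_model(c);R=np.array(m["R"]);t=np.array(m["t"])
    o=-R.T@t; d=R.T@np.array([(u-m["cx"])/m["fx"],(v-m["cy"])/m["fy"],1]); return o+d*(z-o[2])/d[2]
def delta(target):
    s=arm.observe(); R=Ro.from_quat(s["tool_rot"])
    print("pos",np.round(s["tool_pos"],4),"F",np.round(s["force"],1),"t",s["time"],"units",np.round(R.inv().apply(np.array(target)-s["tool_pos"])/.025,2))
E
python3 - <<'E'
from h import *
def cr(c,u0,v0,x,y,z,h=26): return ray(c,u0-h+(x+.5)/5-.5,v0-h+(y+.5)/5-.5,z)
C=np.array([cr("top",262,228,*p,.042) for p in [(30,85),(203,53),(227,182),(55,215)]])
ctr=C.mean(0);ax=(C[1]+C[2]-C[0]-C[3])/2;print(ctr,np.linalg.norm(ax));ax/=np.linalg.norm(ax);print("axis",ax,"end",ctr+.033*ax)
print("ribs",cr("top",262,228,180,117,.067),cr("scene",309,212,74,87,.067))
P=np.array([cr("top",199,208,*p,.042) for p in [(110,30),(28,125),(153,237),(240,138)]]);print("shake ctr",P.mean(0),cr("top",199,208,131,128,.058),cr("scene",365,247,133,106,.058))
P=np.array([cr("top",420,221,*p,.042) for p in [(152,35),(15,130),(95,238),(232,138)]]);print("start ctr",P.mean(0),cr("top",420,221,132,130,.063),cr("scene",169,175,134,90,.063))
delta([*(ctr+.033*ax)[:2],.12])
R=Ro.from_quat(arm.observe()["tool_rot"]).as_matrix();print(R.round(2))
E
```

```text
[0.4919186  0.11177343 0.042     ] 0.09706598759059286
axis [ 0.16537591 -0.98623061  0.        ] end [0.497376   0.07922782 0.042     ]
ribs [0.49655897 0.08274387 0.067     ] [0.50039741 0.08637296 0.067     ]
shake ctr [0.55293501 0.28476167 0.042     ] [0.55200154 0.28257308 0.058     ] [0.5603727  0.28688454 0.058     ]
start ctr [ 0.50107796 -0.32483519  0.042     ] [ 0.50034381 -0.32270126  0.063     ] [ 0.49365655 -0.32665531  0.063     ]
pos [0.1725 0.4958 0.1946] F [-0.8  0.3  0.3] t 0.6 units [-17.75 -11.47   2.99]
[[-0.94  0.33  0.  ]
 [ 0.33  0.94 -0.  ]
 [-0.    0.   -1.  ]]
```

```bash
python3 -m jog '-1 -.64 0 0;-1 -.64 0 0;-1 -.64 0 0;-1 -.64 0 0;-1 -.64 0 0;-1 -.64 0 0;-1 -.64 0 0;-1 -.64 0 0;-1 -.64 0 0;-1 -.64 0 0' 0 && python3 -m jog '-1 -.64 0 0;-1 -.64 0 0;-1 -.64 0 0;-1 -.64 0 0;-1 -.64 0 0;-1 -.64 0 0;-1 -.64 .7 0;-.7 -.6 .7 0;0 0 .7 0;0 0 0 0'; python3 -c "
from h import *
delta([.498,.081,.08])"
```

```text
time: 1.6
tool_pos: [0.3568, 0.2616, 0.1948]
tool_rot: [0.167, 0.986, 0.0, 0.0]
force: [0.1, 0.7, -0.5]
finger_gap: 0.0002
finger_force: 0.0
time: 2.6
tool_pos: [0.4944, 0.0784, 0.1399]
tool_rot: [0.167, 0.986, -0.001, -0.002]
force: [-0.2, 1.0, 0.3]
finger_gap: -0.0007
finger_force: 0.0
pos [0.4944 0.0784 0.1399] F [-0.2  1.   0.3] t 2.6 units [-0.11  0.15  2.4 ]
```

```bash
python3 -m jog '-.1 .15 .6 0;0 0 .6 0;0 0 .6 0;0 0 .6 0;0 0 0 0;0 0 0 0'; python3 -c "
from h import *
import cv2
delta([.498,.081,.055])
a=[imaging.grab_frame(c)[v-40:v+40,u-40:u+40,::-1] for c,u,v in (('top',262,228),('scene',309,212))]
cv2.imwrite('pics/r1.png',cv2.resize(np.hstack(a),(800,400),interpolation=cv2.INTER_CUBIC))"
```

```text
time: 3.2
tool_pos: [0.4999, 0.0825, 0.0829]
tool_rot: [0.166, 0.986, 0.0, 0.0]
force: [0.4, -0.6, 0.4]
finger_gap: -0.0
finger_force: 0.0
pos [0.4999 0.0825 0.0829] F [ 0.4 -0.6  0.4] t 3.2 units [ 0.05 -0.08  1.12]
```

View pics/r1.png

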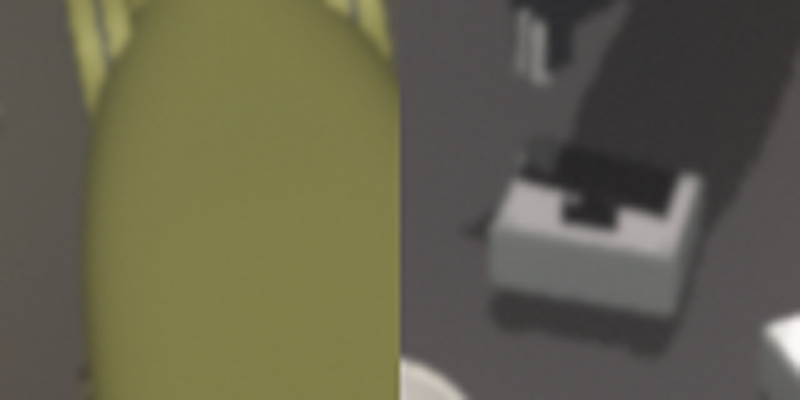

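```bash
python3 -c "
from h import *
m=imaging.camera_model('scene')
for X in ([.4999,.0825,.0829],[.498,.081,.067],[.4919,.1118,0.042]):
    p=np.array(m['R'])@X+m['t'];u,v=m['fx']*p[0]/p[2]+m['cx'],m['fy']*p[1]/p[2]+m['cy'];print(u,v,'crop',(u-269)*5+400,(v-172)*5)
"
```

```text
296.2476597956838 197.5297294237987 crop 536.2382989784189 127.6486471189935
295.88082314030055 201.97316968762246 crop 534.4041157015027 149.8658484381123
307.38064209139355 211.45496628327845 crop 591.9032104569678 197.27483141639226
```

The rib is at crop (540,150) and the fingers sit directly above it, with the gap still open. I'll descend slowly and watch the force.

```bash
python3 -m jog '0 0 .3 0;0 0 .2 0;0 0 .1 0;0 0 0 0'; python3 -m jog '0 0 .1 0;0 0 .1 0;0 0 0 0'; python3 -c "
from h import *
delta([.498,.081,.057])"
```

```text
time: 3.7
tool_pos: [0.4991, 0.082, 0.0665]
tool_rot: [0.167, 0.986, -0.0, -0.001]
force: [-0.4, -0.7, -1.0]
finger_gap: 0.0001
finger_force: 0.0
time: 4.0
tool_pos: [0.4995, 0.082, 0.0618]
tool_rot: [0.167, 0.986, -0.0, -0.0]
force: [0.8, 0.6, -0.8]
finger_gap: 0.0001
finger_force: 0.0
pos [0.4995 0.082  0.0618] F [ 0.8  0.6 -0.8] t 4.0 units [ 0.04 -0.06  0.19]
```

```bash
python3 -c "
from h import *
import cv2
im=imaging.grab_frame('scene')[165:225,257:337,::-1]
im=cv2.convertScaleAbs(im,alpha=1.6)
cv2.imwrite('pics/r2.png',cv2.resize(im,(800,600),interpolation=cv2.INTER_CUBIC))"
```

```text
(no output)
```

View pics/r2.png

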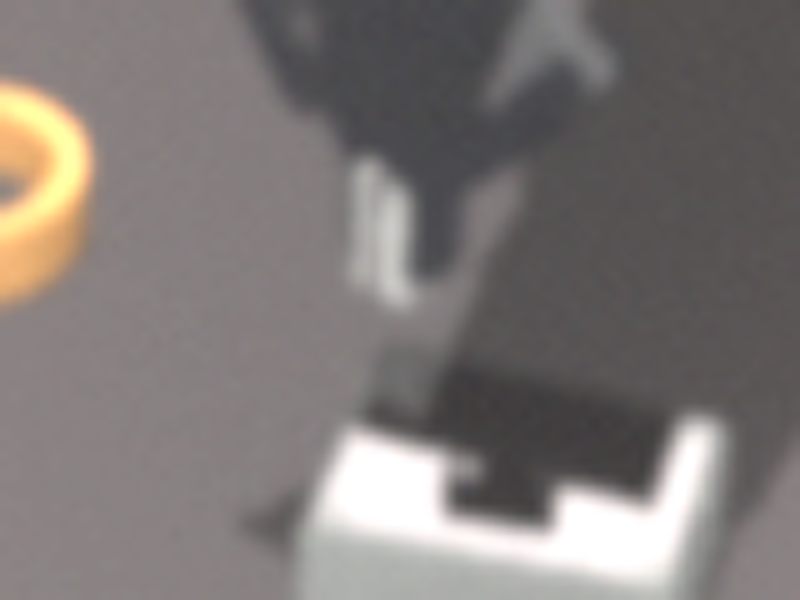

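The fingertips (about 400,300 in the crop) aren't touching the ribs (400,370). I'll check the TCP projection against the initial pictures.

```bash
python3 -c "
from h import *
import cv2
for c in ('top','scene'):
  m=imaging.camera_model(c);print(c,'cam at',-np.array(m['R']).T@m['t'])
  R0=Ro.from_quat([.1666,.986,0,0]).as_matrix()
  for X in ([.1725,.4958,.1946],[.1725,.4958,.2076]+R0[:,1]*.0427,[.1725,.4958,.2076]-R0[:,1]*.0427,[.4995,.082,.0618],[.4995,.082,.081]):
    p=np.array(m['R'])@X+m['t'];u,v=m['fx']*p[0]/p[2]+m['cx'],m['fy']*p[1]/p[2]+m['cy'];print(np.round([u,v]))
a=cv2.imread('pics/top0.png')[340:420,20:130];b=cv2.imread('pics/scene0.png')[60:140,450:560]
cv2.imwrite('pics/g.png',cv2.resize(cv2.convertScaleAbs(np.hstack([a,b]),alpha=1.6),(800,291),interpolation=cv2.INTER_CUBIC))
"
```

```text
top cam at [0.31984329 0.05850884 1.20289039]
[ 91. 362.]
[ 70. 356.]
[106. 369.]
[272. 224.]
[272. 223.]
scene cam at [1.34658654 0.4435476  0.74382578]
[492. 137.]
[510. 138.]
[478. 127.]
[296. 204.]
[296. 198.]
```

View pics/g.png

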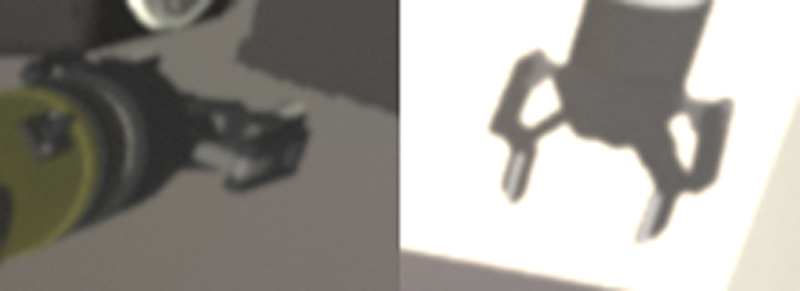

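```bash
python3 -c "
from h import *
# initial mean tip: scene (500,120); candidates at several z on both rays
for z in (.18,.2,.22,.24,.26): print(z,ray('scene',500,120,z).round(3),ray('top',94,384,z).round(3), ray('top',100,376,z).round(3))
for z in (.06,.075,.09): print(z,ray('scene',297,196,z).round(3))
"; python3 -m jog '0 0 .1 0;0 0 .1 0;0 0 0 0'; python3 -m jog '0 0 .1 0;0 0 .1 0;0 0 0 0'
```

```text
0.18 [0.021 0.508 0.18 ] [0.122 0.491 0.18 ] [0.139 0.479 0.18 ]
0.2 [0.068 0.506 0.2  ] [0.125 0.483 0.2  ] [0.142 0.47  0.2  ]
0.22 [0.115 0.504 0.22 ] [0.129 0.474 0.22 ] [0.146 0.462 0.22 ]
0.24 [0.162 0.502 0.24 ] [0.133 0.466 0.24 ] [0.149 0.454 0.24 ]
0.26 [0.209 0.499 0.26 ] [0.137 0.457 0.26 ] [0.153 0.446 0.26 ]
0.06 [0.463 0.069 0.06 ]
0.075 [0.483 0.077 0.075]
0.09 [0.502 0.085 0.09 ]
time: 4.35
tool_pos: [0.4994, 0.082, 0.0567]
tool_rot: [0.167, 0.986, -0.0, -0.0]
force: [-0.5, -0.2, -0.5]
finger_gap: 0.0001
finger_force: 0.0
time: 4.65
tool_pos: [0.4994, 0.082, 0.0517]
tool_rot: [0.167, 0.986, -0.0, -0.0]
force: [-0.3, -0.7, 0.7]
finger_gap: -0.0001
finger_force: 0.0
```

Both cameras put the tips about 25 mm above the reported TCP, with x and y agreeing. I'll keep descending until contact.

```bash
for i in 1; do python3 -m jog '0 0 .15 0;0 0 .15 0;0 0 0 0'|grep -E "pos|force:"; python3 -m jog '0 0 .1 0;0 0 0 0'|grep -E "pos|force:"; python3 -m jog '0 0 .1 0;0 0 0 0'|grep -E "pos|force:"; done; python3 -c "
from h import *
import cv2
im=imaging.grab_frame('scene')[165:225,257:337,::-1]
im=cv2.convertScaleAbs(im,alpha=1.6)
cv2.imwrite('pics/r3.png',cv2.resize(im,(640,480),interpolation=cv2.INTER_CUBIC))"
```

```text
tool_pos: [0.4992, 0.082, 0.044]
force: [0.3, -0.5, 0.1]
finger_force: 0.0
tool_pos: [0.4995, 0.0821, 0.0418]
force: [-1.4, -0.4, -0.6]
finger_force: 0.0
tool_pos: [0.4996, 0.0821, 0.0393]
force: [-1.0, 0.5, -0.3]
finger_force: 0.0
```

View pics/r3.png

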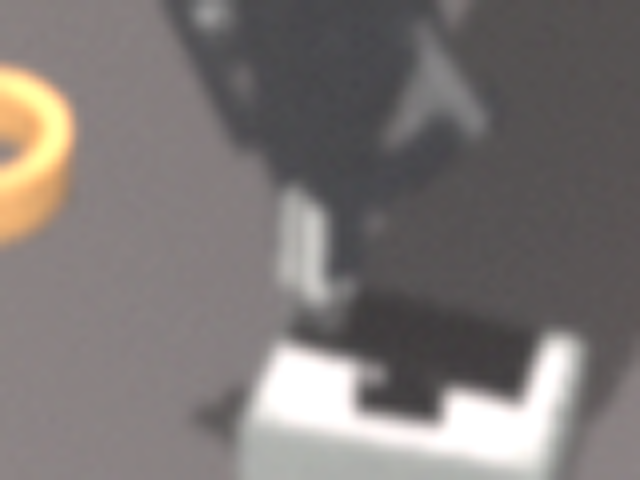

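The tips (315,300) are now just over the ribbed end. I'll press in small steps.

```bash
for i in 1; do python3 -m jog '0 0 .1 0;0 0 0 0'|grep -E "pos|force:"; python3 -m jog '0 0 .1 0;0 0 0 0'|grep -E "pos|force:"; python3 -m jog '0 0 .1 0;0 0 0 0'|grep -E "pos|force:";python3 -m jog '0 0 .1 0;0 0 0 0'|grep -E "pos|force:"; done
```

```text
tool_pos: [0.4995, 0.0821, 0.0368]
force: [-0.7, -0.7, -0.2]
finger_force: 0.0
tool_pos: [0.4995, 0.082, 0.0343]
force: [-0.6, -0.2, 0.3]
finger_force: 0.0
tool_pos: [0.4995, 0.0821, 0.0318]
force: [0.0, -0.4, 0.7]
finger_force: 0.0
tool_pos: [0.4999, 0.0821, 0.0295]
force: [-0.5, 0.6, 0.9]
finger_force: 0.2
```

```bash
python3 -c "
from h import *
import cv2
im=imaging.grab_frame('scene')[180:225,269:329,::-1]
im=cv2.convertScaleAbs(im,alpha=1.8)
cv2.imwrite('pics/r4.png',cv2.resize(im,(720,540),interpolation=cv2.INTER_CUBIC))"
```

```text
(no output)
```

View pics/r4.png

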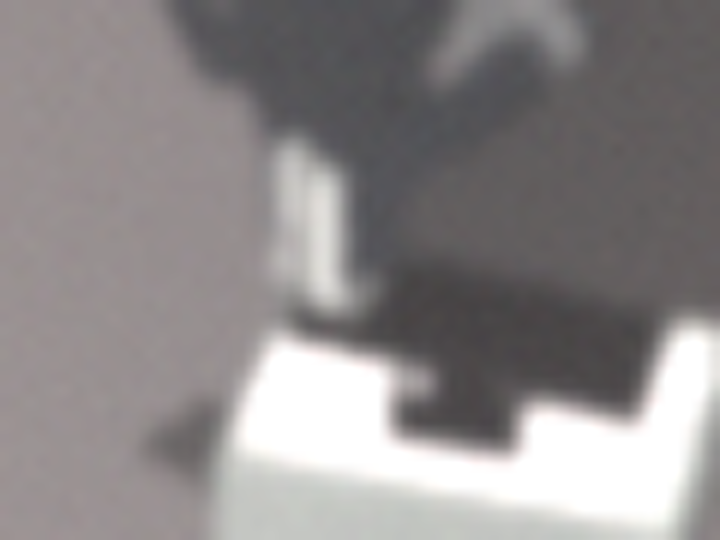

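```bash
for i in 1; do python3 -m jog '0 0 .1 0;0 0 0 0'|grep -E "pos|force:"; python3 -m jog '0 0 .1 0;0 0 0 0'|grep -E "pos|force:"; python3 -m jog '0 0 .1 0;0 0 0 0'|grep -E "pos|force:"; done
```

```text
tool_pos: [0.5, 0.0817, 0.0271]
force: [-0.5, -0.8, 1.4]
finger_force: 0.8
tool_pos: [0.5, 0.0817, 0.0246]
force: [1.2, -1.6, 3.5]
finger_force: 1.3
tool_pos: [0.5001, 0.0816, 0.0222]
force: [1.1, -3.3, 2.8]
finger_force: 1.9
```

Contact at reading about 0.029, and it's moving at about 3.5 N as expected. I'll continue to the stop.

```bash
for i in 1; do python3 -m jog '0 0 .1 0;0 0 0 0'|grep -E "pos|force:"; python3 -m jog '0 0 .1 0;0 0 0 0'|grep -E "pos|force:"; python3 -m jog '0 0 .06 0;0 0 0 0'|grep -E "pos|force:"; done
```

```text
tool_pos: [0.5002, 0.0816, 0.0207]
force: [-1.6, -4.0, 10.9]
finger_force: 6.0
tool_pos: [0.5005, 0.0817, 0.0201]
force: [-5.4, -5.5, 26.7]
finger_force: 13.4
tool_pos: [0.5006, 0.0818, 0.0197]
force: [-8.9, -6.0, 36.8]
finger_force: 18.0
```

```bash
python3 -m jog '0 0 -.5 0;0 0 -1 0;0 0 -1 0;0 0 -1 0;0 0 -.5 0;0 0 0 0'; python3 -c "
from h import *
delta([.555,.284,.06])"
```

```text
time: 8.05
tool_pos: [0.501, 0.0831, 0.117]
tool_rot: [0.166, 0.986, 0.001, 0.001]
force: [0.1, 0.1, -0.4]
finger_gap: -0.0001
finger_force: 0.0
pos [0.501  0.0831 0.117 ] F [ 0.1  0.1 -0.4] t 8.05 units [0.6  8.29 2.3 ]
```

```bash
python3 -m jog '0 1 0 0;.1 1 0 0;.1 1 0 0;.1 1 0 0;.1 1 0 0;.1 1 0 0;.1 1 0 0;0 1 0 0;0 .3 0 0;0 0 0 0'>/dev/null; python3 -m jog '0 0 .8 0;0 0 .8 0;0 0 .7 0;0 0 0 0;0 0 0 0'; python3 -c "
from h import *
import cv2
delta([.555,.284,.02])
f=lambda c,u,v,h=30:cv2.resize(imaging.grab_frame(c)[v-h:v+h,u-h:u+h,::-1],(300,300),interpolation=cv2.INTER_CUBIC)
o=lambda c,u,v,h=30:cv2.resize(cv2.imread(f'pics/{c}0.png')[v-h:v+h,u-h:u+h],(300,300),interpolation=cv2.INTER_CUBIC)
cv2.imwrite('pics/s.png',cv2.resize(cv2.convertScaleAbs(np.vstack([np.hstack([f('top',262,228),f('scene',309,212)]),np.hstack([o('scene',309,212),f('scene',365,240)])]),alpha=1.4),(600,600)))"
```

```text
time: 9.55
tool_pos: [0.5529, 0.2818, 0.0578]
tool_rot: [0.167, 0.986, -0.001, -0.001]
force: [-0.6, -0.1, -0.7]
finger_gap: -0.0001
finger_force: 0.0
pos [0.5529 0.2818 0.0578] F [-0.6 -0.1 -0.7] t 9.55 units [-0.05  0.11  1.51]
```

View pics/s.png

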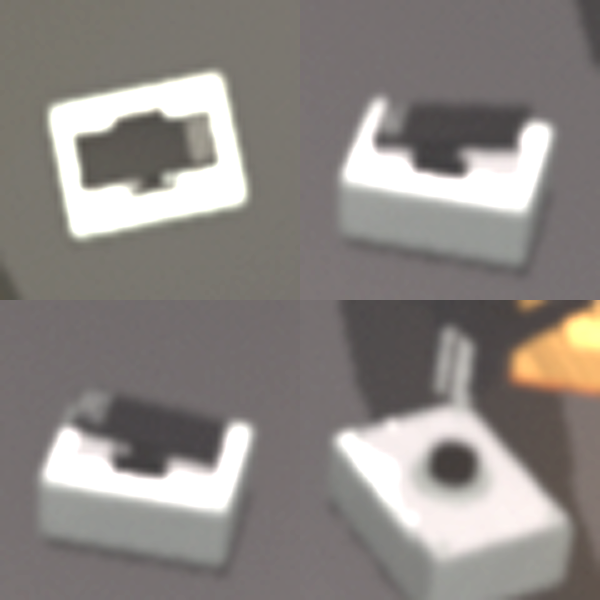

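The rocker is over: the ribbed end is down and the box hasn't shifted. The fingers are above the shake button.

```bash
python3 -c "
from h import *
for z in (.085,.095):print(ray('scene',366.6,230.6,z))"; python3 -m jog '-.03 .08 .4 0;0 0 .4 0;0 0 .3 0;0 0 0 0'|grep -E "pos|force:"; python3 -m jog '0 0 .1 0;0 0 0 0'|grep -E "pos|force:"; python3 -m jog '0 0 .1 0;0 0 0 0'|grep -E "pos|force:";  python3 -m jog '0 0 .1 0;0 0 0 0'|grep -E "pos|force:"
```

```text
[0.55199076 0.28442799 0.085     ]
[0.56405155 0.28684319 0.095     ]
tool_pos: [0.5536, 0.2839, 0.0286]
force: [-0.8, 0.1, -0.4]
finger_force: 0.0
tool_pos: [0.555, 0.2846, 0.0279]
force: [-0.2, 0.2, 0.5]
finger_force: 0.0
tool_pos: [0.5551, 0.2847, 0.0255]
force: [-0.5, 0.5, -0.6]
finger_force: 0.0
tool_pos: [0.5549, 0.2846, 0.0229]
force: [-1.1, 0.2, -0.3]
finger_force: 0.0
```

```bash
for i in 1; do python3 -m jog '0 0 .1 0;0 0 0 0'|grep -E "pos|force:"; python3 -m jog '0 0 .1 0;0 0 0 0'|grep -E "pos|force:"; python3 -m jog '0 0 .1 0;0 0 0 0'|grep -E "pos|force:"; done
```

```text
tool_pos: [0.5552, 0.2847, 0.0205]
force: [-0.1, 0.2, 0.0]
finger_force: 0.0
tool_pos: [0.5552, 0.2847, 0.0181]
force: [-0.9, 0.6, 1.0]
finger_force: 0.5
tool_pos: [0.5552, 0.2847, 0.0155]
force: [-0.3, -0.7, 1.6]
finger_force: 0.7
```

```bash
for i in 1; do python3 -m jog '0 0 .1 0;0 0 0 0'|grep -E "pos|force:"; python3 -m jog '0 0 .1 0;0 0 0 0'|grep -E "pos|force:"; python3 -m jog '0 0 .1 0;0 0 0 0'|grep -E "pos|force:"; done
```

```text
tool_pos: [0.5553, 0.2848, 0.0143]
force: [-1.9, -1.8, 9.3]
finger_force: 4.7
tool_pos: [0.5554, 0.2848, 0.0142]
force: [-5.7, -3.2, 22.2]
finger_force: 11.3
tool_pos: [0.5555, 0.2849, 0.014]
force: [-10.0, -4.6, 35.9]
finger_force: 17.9
```

It's at the hard stop. The tip offset of 0.037 matches the rocker's, so the button is fully in. Now lift and go to the mushroom.

```bash
python3 -m jog '0 0 -.5 0;0 0 -1 0;0 0 -1 0;0 0 -1 0;0 0 -1 0;0 0 0 0;0 0 0 0'; python3 -c "
from h import *
delta([.500,-.324,.117])"
```

```text
time: 12.6
tool_pos: [0.5554, 0.2848, 0.1204]
tool_rot: [0.167, 0.986, 0.0, 0.0]
force: [0.6, -0.1, -0.1]
finger_gap: 0.0003
finger_force: 0.0
pos [0.5554 0.2848 0.1204] F [ 0.6 -0.1 -0.1] t 12.6 units [ -5.91 -23.73   0.13]
```

```bash
python3 -m jog '-.25 -1 0 0;-.25 -1 0 0;-.25 -1 0 0;-.25 -1 0 0;-.25 -1 0 0;-.25 -1 0 0;-.25 -1 0 0;-.25 -1 0 0;-.25 -1 0 0;-.25 -1 0 0' >/dev/null; python3 -m jog '-.25 -1 0 0;-.25 -1 0 0;-.25 -1 0 0;-.25 -1 0 0;-.25 -1 0 0;-.25 -1 0 0;-.25 -1 0 0;-.25 -1 0 0;-.25 -1 0 0;-.25 -1 0 0'>/dev/null; python3 -m jog '-.25 -1 0 0;-.25 -1 0 0;-.25 -1 0 0;-.16 -.7 0 0;0 0 0 0;0 0 0 0'; python3 -c "
from h import *
delta([.500,-.324,.04])"
```

```text
time: 15.2
tool_pos: [0.4993, -0.3229, 0.1195]
tool_rot: [0.167, 0.986, 0.001, -0.001]
force: [0.0, 0.5, 0.7]
finger_gap: -0.0001
finger_force: 0.0
pos [ 0.4993 -0.3229  0.1195] F [0.  0.5 0.7] t 15.2 units [-0.05 -0.04  3.18]
```

```bash
python3 -m jog '0 0 .8 0;0 0 .8 0;0 0 .8 0;0 0 .6 0;0 0 .3 0;0 0 0 0;0 0 0 0'|grep -E "pos|force:"; python3 -m jog '0 0 .1 0;0 0 0 0'|grep -E "pos|force:"; python3 -m jog '0 0 .1 0;0 0 0 0'|grep -E "pos|force:";  python3 -m jog '0 0 .1 0;0 0 0 0'|grep -E "pos|force:"
```

```text
tool_pos: [0.5004, -0.3231, 0.0386]
force: [0.2, -0.5, -0.2]
finger_force: 0.0
tool_pos: [0.5005, -0.3237, 0.0362]
force: [0.4, -1.2, 0.6]
finger_force: 0.0
tool_pos: [0.4999, -0.3235, 0.0331]
force: [-0.9, -1.0, -0.5]
finger_force: 0.0
tool_pos: [0.4997, -0.3234, 0.0303]
force: [-1.3, -0.8, -0.4]
finger_force: 0.0
```

```bash
python3 -m jog '0 0 .1 0;0 0 .1 0;0 0 0 0'|grep -E "pos|force:"; python3 -m jog '0 0 .1 0;0 0 0 0'|grep -E "pos|force:"; python3 -m jog '0 0 .1 0;0 0 0 0'|grep -E "pos|force:";  python3 -m jog '0 0 .06 0;0 0 0 0'|grep -E "pos|force:"
```

```text
tool_pos: [0.5001, -0.3236, 0.0255]
force: [0.6, -0.2, 0.3]
finger_force: 0.1
tool_pos: [0.5001, -0.3236, 0.023]
force: [0.3, -0.2, 1.5]
finger_force: 0.4
tool_pos: [0.5002, -0.3237, 0.0223]
force: [-2.9, 2.2, 12.7]
finger_force: 6.1
tool_pos: [0.5003, -0.3237, 0.0222]
force: [-5.4, 3.3, 20.3]
finger_force: 10.3
```

```bash
python3 -m jog '0 0 .05 0;0 0 0 0'|grep -E "pos|force:"; python3 -m jog '0 0 -.5 0;0 0 -1 0;0 0 -1 0;0 0 -1 0;0 0 -1 0;-.5 1 0 0;0 1 0 0;0 1 0 0;0 1 0 0;0 0 0 0'; python3 -c "
from h import *
import cv2
T=imaging.grab_frame('top');S=imaging.grab_frame('scene')
f=lambda I,u,v,h=26:cv2.resize(I[v-h:v+h,u-h:u+h],(260,260),interpolation=cv2.INTER_CUBIC)
c=lambda T,S:np.vstack([np.hstack([f(S,309,212),f(S,365,247),f(S,169,175)])])
o=cv2.imread('pics/scene0.png')[:,:,::-1]
cv2.imwrite('pics/end.png',np.vstack([c(T,S),c(T,o)])[:,:,::-1])"
```

```text
tool_pos: [0.5003, -0.3237, 0.0221]
force: [-7.1, 4.9, 27.5]
finger_force: 13.8
time: 18.6
tool_pos: [0.5452, -0.2304, 0.1298]
tool_rot: [0.165, 0.986, 0.001, -0.0]
force: [0.7, -0.6, -0.5]
finger_gap: 0.0001
finger_force: 0.0
```

View pics/end.png

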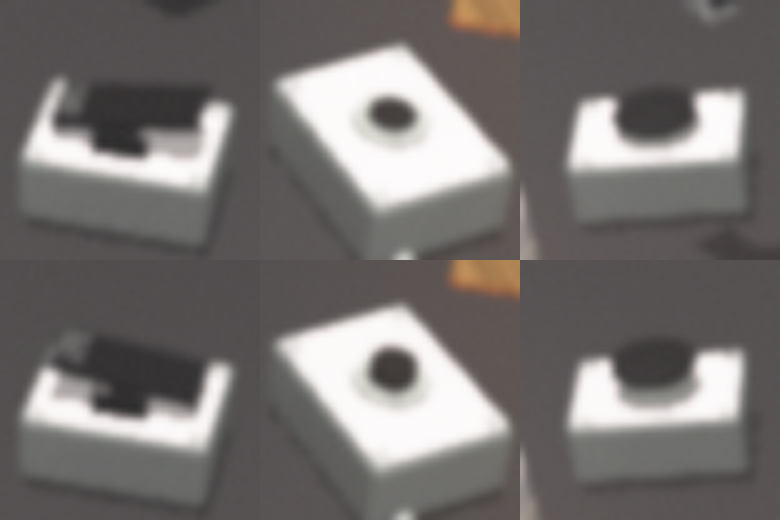

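Comparing now (top row) with the start (bottom row): the rocker at (75,100) is tipped over, and the buttons at (391,113) and (655,113) are in. The boxes haven't moved.

```bash
python3 -c "
from plant import job
print(job.job_done())"
```

```text
the job is handed in; nothing more can be done
None
```

The rocker is tipped fully over, and the small round button and then the mushroom button are pressed fully in, in that order. The three boxes I pressed haven't moved, the lamp key was never touched, and the job was handed in at about 19 s with the gripper clear of everything.

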